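# Draw the filter plate and hold it over the drip tray

## Task

Lift the flap of the filter housing by its bar and leave it standing open, about upright or beyond. Draw the filter plate (the insert with the broad flat tab) straight up out of its slot and hold it still, upright and lengthwise along the drip tray, over the middle of the tray with its lower edge about 5 cm above the tray's rim. Finish while still holding it there; leave the blanking plate in its slot and do not disturb the things standing around.

Things in the scene. Friction and masses are not known exactly. Their poses are not given: they have to be found in the camera images.
- filter_housing: Grey fixed housing, 128 (x) x 136 (y) x 96 mm high. Origin: centre of underside; z up; louvred front faces -x. Under the flap a deck 58 mm up, inside 6 mm walls rising to 96 mm. Two slots in the deck along y, 13 (x) x 80 (y) x 50 mm deep, centred at y = 0, x = -38 and x = +4 mm. One holds the filter plate, the other the blanking plate; which is where differs.
- flap (a joint): Flap angle, rad: 0 closed (may start ajar), 1.57 upright, stop at 2.0 leaning back. Metal plate 128 x 136 x 5 mm hinged along the top of the back wall; its front edge swings up and back. Stiff hinge: stays where left, 1 to 2.5 N at the bar moves it. Upright it stands 170 mm above the walls: over the slots keep the gripper's broad side along the housing's y.
- flap_bar (a point): Middle of the flap's round grip bar, 10 mm thick, 72 mm long along the housing's y, in the flap's plane 36 mm ahead of its front edge on two thin end posts, open air between. 164 mm from the hinge line. Can be pinched from above, one finger before and one behind it; it turns between the fingers as the flap swings. Axes: the flap's (the housing's when closed).
- flap_hinge (a point): Middle of the flap's hinge line, at x = +64 mm, y = 0, z = 96 mm of the housing; the line runs along the housing's y. Axes are the housing's. The bar lies 2.5 mm above the plane of the hinge line when closed.
- filter_plate_mid (a point): Centre of the filter plate, half-way up. Metal frame with barred window, 10 (x) x 76 (y) x 50 mm, and a flat tab 10 (x) x 34 (y) x 30 mm high amid its upper edge; 80 mm high in all, 0.1 kg. Tab centre 25 mm above this point, lower edge 40 mm below. In its slot only the tab shows above the deck, its top 8 mm below the walls' rim; 45 mm free from each tab end to the side wall.
- blank_plate_mid (a point): Centre of the blanking plate, half-way up. The same size of body, 10 x 76 x 50 mm, without window, with only a thin round pin, 10 mm thick and 18 mm high, on its upper edge; 68 mm high in all. It stays in its slot.
- drip_tray: Shallow steel tray fixed to the table, 62 (x) x 142 (y, its length) x 16 mm high, walls 3 mm. Origin: centre of its underside, z up.
- reagent_bottle: Brown bottle with screw cap, 70 mm across, 138 mm high, standing behind the work; origin at its underside. Bystander.
- beaker: Small clear beaker, 52 x 56 x 70 mm, standing behind the work; origin at its underside. Bystander.
- petri_dish: Flat covered dish, 62 mm across, 14 mm high, before the work; origin at its underside. Bystander.
- timer: Square white bench timer, 64 x 64 x 19 mm, before the work; origin at its underside. Bystander.

How it is judged:
By the outcome, as a careful person would: the job done as asked, in the order asked, and still so for the second after the job is handed in, while the arm keeps its last pose, push and grip.
It also fails if it takes over 61 s, if anything falls off the work surface, if the arm or the gripper's body presses on something with over 40 N, if the wrist force passes 120 N, or if a joint passes its speed limit or range.

## Robot

A 6-joint arm with a two-finger parallel gripper is mounted at the origin on a cart in front of the work surface, level with it; the furniture and walls round the work are solid. World frame = base frame: x ahead of the robot, y to its left, z up, the work surface at z = 0. Lengths are in m, angles in rad, forces in N, time in s.
With the tool pointing down it reaches from about 0.275 to 0.75 m from the base axis. Payload 10.2 kg.
Tool frame: the origin (TCP) lies at the very end of the fingers, on their centre line; the grasp point (between the pads) lies behind it (arm.grip_depth is the z of the grasp point in the tool frame, in m); z points along the fingers, y is the line along which they close (so a half turn about z gives the same grasp; the last joint's range is limited). The gripper opens to 88 mm and grips with 3 to 60 N. Pads are 18 mm wide; open, the fingers measure 123 mm over their backs; the gripper's body (75 mm by 187 mm) begins 45 mm behind the grasp point.
Start: joints at [-1.392, 0.313, 1.498, -0, 1.331, -0.223], TCP at [0.205, -0.483, 0.239] pointing down, gripper open.
Joint ranges: [-2.94, 2.94], [-0.97, 2.17], [0.19, 2.56], [-1.23, 4.37], [0.02, 3.11], [-2.88, 2.88]. Speed limits (rad/s): [2.39, 2.39, 3.01, 3.14, 3.14, 3.14].

## Interface

Orientations are given as a unit quaternion [x, y, z, w].
In Python, from plant import arm gives the robot as it stands.
- The arm moves only by the tool send_rows, never from a script. Its argument "steps" is one flat list of numbers, 6 for each row, row after row: the shift along the tool's x, y, z in m, then the turn, a rotation vector about the tool's x, y, z in rad. A call has 1 to 5 rows; each row shifts and turns the commanded pose from where the row before left it, along the tool's axes as they then stand; what a row does not reach is not made up. A row lasts 1/8 s, in which the tool goes at most 62.5 mm and 10.7 degrees, less where a joint would pass 70% of its speed; a pose out of reach is approached as far as the arm can. A call is refused whole if a number of a shift passes 0.0625 or a number of a turn 0.188, either way. A call with a gripper value outside its range is refused whole. "hand" is the finger opening in m, from 0 to 0.0881, set as the call begins (left out, the last holds). The fingers move at their own pace and stop on an object; "squeeze" is the grip in N (left out, the last holds). Time passes only in rows, so rows that do not move let the fingers close. It gives the time, the measured TCP pose, the force, the opening and the grip force at its end, in the units of the state.
- arm.observe(): the state, without advancing time (a new reading comes with each control period).
- arm.snapshot(name): name is "side" or "top" or "wrist"; returns (picture, depth): 420x560x3 uint8, red, green, blue; 420x560 float32, m along the optical axis (not along the pixel's ray), 0 where there is no reading.
- arm.calibration(name): a dict with "fx", "fy", "cx", "cy" (pixels), "R" (3x3) and "t" (3): a world point X has camera coordinates R X + t; the wrist camera has in their place "mount" (4x4, takes a point from camera to tool coordinates, whose origin is the TCP and whose axes are the flange's). Camera axes: x right, y down, z forward; pixel columns grow to the right and rows downward; lengths in m; the calibration is good to about 2 mm. The wrist camera is an equidistant fisheye: a pixel r from the principal point sees the ray r / f radians off the axis. A picture is of the moment at which its call begins: read the wrist's pose just before it. calibration takes no time and is no camera call.
- arm.job_done(): hands the job in; it is judged then, once.
Trained networks look in the newest picture that a camera, given by its name, has taken for a name from the list of things; names that differ only in an ending like _2 or _b are one class to them, and where a whole thing is asked for, a point or a joint stands for the part that bears it (a point fixed in the world has none). Each returns a list of dicts, best first, with "confidence" (0 to 1); they miss things now and then, are a little off and sometimes report something else, mostly with a low value. They report only what shows in the picture. A call takes as long as a camera call.
- arm.spot_in(camera, label): "bbox" ([left, top, right, bottom] in pixels, round what is visible of it).
- arm.landmark_of(camera, label): "xy" ([column, row] in pixels: a listed point, or the origin of a listed thing).
The state is a dict: "time_s": time; "q": joint angles; "joint_vel": joint speeds; "joint_torque": joint torques, N m; "position": TCP position; "orientation": TCP orientation; "contact_force": force on the tool from outside, world axes, zero at the start; "torque": the same for the moment, N m; "grip_width": finger opening in m; "gripper_force": force on a finger pad.
Only numpy, scipy, OpenCV 4.12 (cv2) and the standard library are available. Lean on these libraries where they do the work, as an engineer would, in place of code of your own. Each camera call takes 0.05 s, during which the arm holds its last target. There are 200 camera calls.

## Working session

There is one attempt and no reset: what is moved stays moved. The work goes in short steps, Python scripts to look and compute and a tool call to move; the robot and the scene stay as the last step left them, time stands still between calls to the robot, and variables do not carry over. Pictures are saved under pics/ and viewed, at most 10 in all, crops included, and the job is handed in when it is done.

Besides the shell and the picture viewer there is one more tool, called by a JSON object that holds its "op" and its "data". send_rows: Moves the arm, as the interface text tells. Its arguments: {"type":"object","properties":{"steps":{"type":"array"},"hand":{"type":"number"},"squeeze":{"type":"number"}},"required":["steps"]}

```bash
mkdir -p pics; ls; python3 - <<'E'
from plant import arm
import cv2,numpy as np
print(arm.grip_depth, arm.observe())
for c in ("side","top"):
    p,d=arm.snapshot(c); cv2.imwrite(f"pics/{c}0.png",p[:,:,::-1]); np.save(f"pics/{c}0.npy",d)
    print(c,{k:np.round(v,4).tolist() for k,v in arm.calibration(c).items()})
    for l in ("filter_housing","flap_bar","flap_hinge","filter_plate_mid","blank_plate_mid","drip_tray"):
        print(l,[(np.round(r["xy"],1).tolist(),round(r["confidence"],2)) for r in arm.landmark_of(c,l)[:2]])
p,d=arm.snapshot("wrist")
print(arm.calibration("wrist"))
E
```

```text
pics
-0.0187 {'time_s': 0.0, 'q': array([-1.39238855e+00,  3.13438013e-01,  1.49841578e+00, -5.11490267e-06,
        1.33101632e+00, -2.23373451e-01]), 'joint_vel': array([-4.46999222e-04, -4.93239922e-04, -8.04670200e-04,  1.47745363e-05,
        5.94467634e-04, -4.37085356e-04]), 'joint_torque': array([-3.61880402e-04, -4.02212942e+01, -2.52270144e+01,  6.94028079e-02,
        3.53336579e-02, -1.18637736e-04]), 'position': array([ 0.20526163, -0.4829453 ,  0.23817523]), 'orientation': array([ 9.79888930e-01,  1.99542671e-01,  1.18759816e-05, -6.38624288e-04]), 'contact_force': array([-0.41123979,  0.72916901, -0.43443401]), 'torque': array([ 0.04936267,  0.03852424, -0.02078653]), 'gripper_force': 0.0, 'grip_width': 0.08785168342120099}
side {'fx': 421.327, 'fy': 421.327, 'cx': 281.1343, 'cy': 205.0831, 'R': [[-0.9177, -0.3971, 0.013], [-0.1532, 0.3235, -0.9337], [0.3666, -0.8588, -0.3577]], 't': [0.4223, 0.2042, 0.593]}
filter_housing []
flap_bar [([337.6, 188.0], 0.69)]
flap_hinge []
filter_plate_mid []
blank_plate_mid []
drip_tray [([232.8, 277.4], 0.6)]
top {'fx': 526.0801, 'fy': 526.0801, 'cx': 271.0194, 'cy': 208.3649, 'R': [[-0.0068, -0.9999, 0.0095], [-0.9966, 0.006, -0.0817], [0.0817, -0.01, -0.9966]], 't': [-0.1459, 0.5298, 1.0288]}
filter_housing [([324.0, 207.2], 0.88), ([260.6, 280.6], 0.45)]
flap_bar [([325.4, 251.6], 0.95)]
flap_hinge [([330.8, 163.0], 0.93)]
filter_plate_mid []
blank_plate_mid [([322.4, 308.3], 0.17)]
drip_tray [([178.5, 202.3], 0.63)]
{'fx': 325.19226210127806, 'fy': 325.19226210127806, 'cx': 279.2957323312296, 'cy': 208.3271713622691, 'mount': array([[ 3.24048961e-04, -9.54208649e-01, -2.99141688e-01,
         7.76479309e-02],
       [ 9.99999899e-01,  4.01986037e-04, -1.99001434e-04,
        -1.22572150e-03],
       [ 3.10139671e-04, -2.99141593e-01,  9.54208683e-01,
        -1.45915195e-01],
       [ 0.00000000e+00,  0.00000000e+00,  0.00000000e+00,
         1.00000000e+00]])}
```

View pics/top0.png

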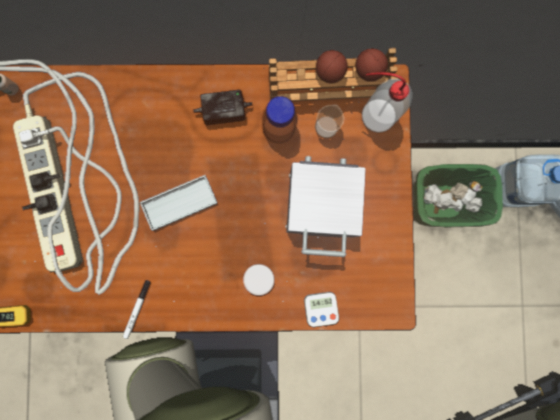

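View pics/side0.png

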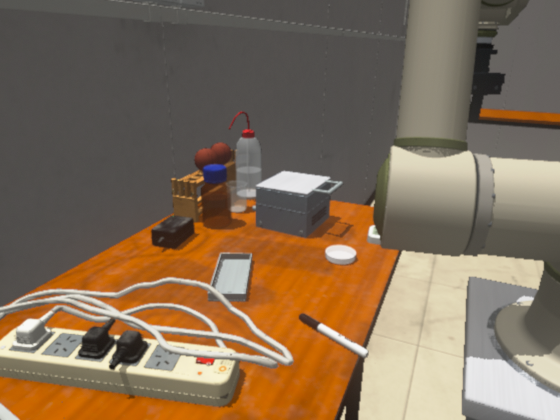

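The top view shows the housing with closed flap at cols 290-365, rows 163-235, and its bar at (325, 252). The tray, turned, is at (179, 203), the dish at (259, 280) and the timer at (322, 309). The side view agrees: flap about closed, bar at (338, 188).

```bash
cat > h.py <<'E'
import numpy as np,cv2
from plant import arm
from scipy.spatial.transform import Rotation as Rn
def cloud(c,d):
    k=arm.calibration(c); v,u=np.indices(d.shape)
    P=np.stack([(u-k["cx"])/k["fx"]*d,(v-k["cy"])/k["fy"]*d,d],-1)
    return (P-k["t"])@k["R"]
def rect(P):
    (c,s,a)=cv2.minAreaRect((P[:,:2]*1000).astype(np.float32)); return np.round(c,1),np.round(s,1),round(a,2)
E
python3 - <<'E'
from h import *
d=np.load("pics/top0.npy"); W=cloud("top",d)
def sub(r0,r1,c0,c1): return W[r0:r1,c0:c1].reshape(-1,3)
t=sub(280,320,200,250); print("table z",np.median(t[:,2]))
P=sub(150,245,275,380); P=P[P[:,2]>.075]; 
m=np.median(P[:,2]); F=P[abs(P[:,2]-m)<.03]; print("flap",rect(F),len(F))
A=np.c_[F[:,:2],np.ones(len(F))]; 
for i in range(3):
    s=np.linalg.lstsq(A,F[:,2],rcond=None)[0]; r=F[:,2]-A@s; k=abs(r)<.006; A=A[k];F=F[k]
print("plane",s,rect(F),len(F),F[:,2].min(),F[:,2].max())
P=sub(225,268,295,355); P=P[(P[:,2]>.05)]
B=sub(247,256,308,342); B=B[B[:,2]>.06]; print("bar",len(B),np.median(B,0),rect(B))
T=sub(165,240,130,230); z=T[:,2]; print(np.percentile(z,[1,20,50,80,99])); 
R=T[z>.009]; print("tray rim",rect(R),len(R))
for n,b in (("bottle",(90,150,255,305)),("beaker",(95,145,312,348)),("petri",(260,300,240,280)),("timer",(285,332,300,345))):
    Q=sub(*b);Q=Q[Q[:,2]>.008];print(n,Q[:,2].max(),rect(Q))
im=cv2.imread("pics/top0.png")[145:265,130:390]; cv2.imwrite("pics/crop0.png",cv2.resize(im,None,fx=3,fy=3,interpolation=2))
E
```

```text
table z -0.0006130501632899852
flap (array([ 530.7, -251.9]), array([136.3, 155.5]), 85.64) 5286
plane [-0.02309077  0.00263077  0.11511337] (array([ 530.7, -252. ]), array([136.2, 155.5]), 85.52) 5211 0.09565535711392822 0.10877578635883269
bar 181 [ 0.44122455 -0.24471612  0.10560146] (array([ 440.4, -245.7]), array([60.9,  9.9]), 85.63)
[-0.00497727 -0.00170136  0.00042425  0.0034137   0.03583017]
tray rim (array([527.7,  -5.4]), array([282.4, 141.9]), 84.3) 635
bottle 1.0700310465884817 (array([ 613.3, -145.7]), array([ 71.8, 333.2]), 75.54)
beaker 1.0700310465884817 (array([ 601.8, -224.8]), array([ 73. , 353.6]), 73.23)
petri 1.0700310465884817 (array([ 396.6, -121.5]), array([78.7, 60.5]), 17.08)
timer 1.0700310465884817 (array([ 379.1, -219.1]), array([191.3,  74.6]), 30.15)
```

View pics/crop0.png

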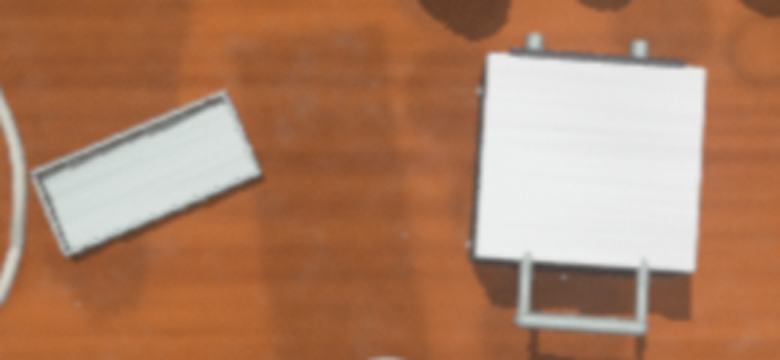

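Flap is almost closed, yaw about -4.4°. The crop's tray corners are (32,175), (222,92), (262,172) and (70,256). Next I compute poses and the clearance behind the housing.

```bash
cat >> h.py <<'E'
def pix(c,u,v,z):
    k=arm.calibration(c); r=k["R"].T@np.array([(u-k["cx"])/k["fx"],(v-k["cy"])/k["fy"],1]); o=-k["R"].T@k["t"]
    return o+r*(z-o[2])/r[2]
E
python3 - <<'E'
from h import *
C=np.array([pix("top",130+x/3,145+y/3,.016) for x,y in ((32,175),(222,92),(262,172),(70,256))])
print("tray",rect(C), C.round(3).tolist())
print("hinge",pix("top",330.8,163,.096),"bar",pix("top",325.4,251.6,.102),"housing",pix("top",324,207.2,0), "traylm",pix("top",178.5,202.3,0))
# crop bar ends
for x,y in ((520,321),(643,329),(487,53),(706,68),(694,271),(472,258)): print(pix("top",130+x/3,145+y/3,.102).round(4))
d=np.load("pics/top0.npy"); W=cloud("top",d)
for b in ((40,150,255,310),(95,145,312,348),(50,110,265,355),(50,135,350,415),(150,170,300,350)):
    Q=W[b[0]:b[1],b[2]:b[3]].reshape(-1,3);Q=Q[(Q[:,2]>.03)&(Q[:,2]<.9)];print(b,Q.min(0).round(3),Q.max(0).round(3))
    hi=Q[Q[:,2]>.2]; print(len(hi), hi.min(0) if len(hi) else '')
d=np.load("pics/side0.npy");W=cloud("side",d); print("wall",W[60,100],W[100,200],W[100,330],W[40,300])
E
```

```text
tray (array([541.7,  35.3]), array([ 60.5, 141.4]), 23.58) [[0.541, 0.112, 0.016], [0.596, -0.015, 0.016], [0.542, -0.042, 0.016], [0.487, 0.086, 0.016]]
hinge [ 0.60744528 -0.26115091  0.096     ] bar [ 0.4421377  -0.24783005  0.102     ] housing [ 0.53246929 -0.25782835  0.        ] traylm [0.54427506 0.03904798 0.        ]
[ 0.4417 -0.2073  0.102 ]
[ 0.4363 -0.2825  0.102 ]
[ 0.6074 -0.1888  0.102 ]
[ 0.5973 -0.3246  0.102 ]
[ 0.4715 -0.3145  0.102 ]
[ 0.4804 -0.1783  0.102 ]
(40, 150, 255, 310) [ 0.663 -0.229  0.03 ] [ 0.843 -0.119  0.142]
0 
(95, 145, 312, 348) [ 0.673 -0.29   0.03 ] [ 0.727 -0.239  0.074]
0 
(50, 110, 265, 355) [ 0.699 -0.32   0.03 ] [ 0.843 -0.139  0.154]
0 
(50, 135, 350, 415) [ 0.686 -0.442  0.03 ] [ 0.842 -0.3    0.235]
130 [ 0.71762567 -0.3751823   0.20084002]
(150, 170, 300, 350) [ 0.595 -0.3    0.03 ] [ 0.633 -0.203  0.106]
0 
wall [ 0.83996795 -0.016353    0.36458271] [ 0.83765279 -0.33330963  0.25803765] [ 0.83650196 -1.48670301  0.13485596] [ 0.83898034 -1.04828901  0.411757  ]
```

```bash
cat >> h.py <<'E'
X0=np.array([.440,-.245,.102]); PSI=-.077
def down(yaw): # tool x at world angle yaw, z down
    c,s=np.cos(yaw),np.sin(yaw); return Rn.from_matrix(np.array([[c,s,0],[s,-c,0],[0,0,-1]]))
def plan(pts,start=None):
    """pts: list of (pos, yaw, nrows) ; prints calls"""
    o=arm.observe(); p=np.array(o["position"]); R=Rn.from_quat(o["orientation"]); rows=[]
    print("at",p.round(4),"F",o["contact_force"].round(1),"t",o["time_s"],"w",round(o["grip_width"],4))
    for q,yaw,n in pts:
        q=np.array(q); Rt=down(yaw) if not isinstance(yaw,Rn) else yaw
        dv=(R.inv()*Rt).as_rotvec(); p0,R0=p,R
        for i in range(n):
            tp=p0+(q-p0)*(i+1)/n
            sh=np.round(R.inv().apply(tp-p),4); rv=np.round((R.inv()*(R0*Rn.from_rotvec(dv*(i+1)/n))).as_rotvec(),3)
            p=p+R.apply(sh); R=R*Rn.from_rotvec(rv); rows.append(np.r_[sh,rv])
        print("->",p.round(4))
    rows=np.array(rows)+0.; 
    for i in range(0,len(rows),5): print([float(f"{v:g}") for v in rows[i:i+5].ravel()])
E
python3 - <<'E'
from h import *
plan([((.440,-.245,.17),np.pi/2+PSI,10)])
E
```

```text
at [ 0.2053 -0.4832  0.2387] F [-0.5 -0.2 -0.1] t 0.75 w 0.0879
-> [ 0.44  -0.245  0.17 ]
[0.0309, -0.0127, 0.0069, 0.0, 0.0, -0.109, 0.0321, -0.0093, 0.0068, 0.0, 0.0, -0.109, 0.033, -0.0058, 0.0069, 0.0, 0.0, -0.11, 0.0334, -0.0021, 0.0069, 0.0, 0.0, -0.109, 0.0334, 0.0015, 0.0069, 0.0, 0.0, -0.109]
[0.033, 0.0052, 0.0068, 0.0, 0.0, -0.109, 0.0323, 0.0087, 0.0069, 0.0, 0.0, -0.109, 0.0311, 0.0122, 0.0069, 0.0, 0.0, -0.11, 0.0296, 0.0155, 0.0069, 0.0, 0.0, -0.109, 0.0278, 0.0187, 0.0068, 0.0, 0.0, -0.109]
```

{"op": "send_rows", "data": {"steps": [0.0309, -0.0127, 0.0069, 0, 0, -0.109, 0.0321, -0.0093, 0.0068, 0, 0, -0.109, 0.033, -0.0058, 0.0069, 0, 0, -0.11, 0.0334, -0.0021, 0.0069, 0, 0, -0.109, 0.0334, 0.0015, 0.0069, 0, 0, -0.109], "hand": 0.028}}

```text
time_s: 1.38
position: [0.3233, -0.3632, 0.2042]
orientation: [0.889, 0.458, 0.0, 0.0]
contact_force: [0.4, 0.6, 0.5]
grip_width: 0.0399
gripper_force: 0.0
```

{"op": "send_rows", "data": {"steps": [0.033, 0.0052, 0.0068, 0, 0, -0.109, 0.0323, 0.0087, 0.0069, 0, 0, -0.109, 0.0311, 0.0122, 0.0069, 0, 0, -0.11, 0.0296, 0.0155, 0.0069, 0, 0, -0.109, 0.0278, 0.0187, 0.0068, 0, 0, -0.109]}}

```text
time_s: 2.0
position: [0.4408, -0.2442, 0.1699]
orientation: [0.733, 0.681, 0.0, 0.0]
contact_force: [-0.0, -0.5, -0.2]
grip_width: 0.0283
gripper_force: 0.0
```

{"op": "send_rows", "data": {"steps": [0, 0, 0, 0, 0, 0, 0, 0, 0, 0, 0, 0]}}

```text
time_s: 2.25
position: [0.4397, -0.2455, 0.1702]
orientation: [0.734, 0.679, -0.0, 0.0]
contact_force: [0.4, 0.0, 1.1]
grip_width: 0.0276
gripper_force: 0.0
```

```bash
python3 - <<'E'
from h import *
o=arm.observe(); R=Rn.from_quat(o["orientation"]); print(np.degrees(np.arctan2(*R.as_matrix()[[1,0],0])), R.as_matrix()[:,2].round(3))
p,d=arm.snapshot("wrist"); cv2.imwrite("pics/w1.png",p[:,:,::-1])
for r in arm.landmark_of("wrist","flap_bar")[:2]:
    k=arm.calibration("wrist"); x=(np.array(r["xy"])-[k["cx"],k["cy"]]); rr=np.hypot(*x); th=rr/k["fx"]
    ray=np.r_[np.sin(th)*x/rr,np.cos(th)]; M=k["mount"]
    o3=o["position"]+R.apply(M[:3,3]); w=R.apply(M[:3,:3]@ray)
    print(r["xy"],r["confidence"],o3+w*(.1025-o3[2])/w[2])
plan([((.440,-.245,.083),np.pi/2+PSI,4)])
E
```

```text
85.49857068989415 [-0. -0. -1.]
[279.5, 223.1] 0.58 [ 0.43947604 -0.24459715  0.1025    ]
at [ 0.4395 -0.2458  0.1703] F [ 1.  -0.5 -0.5] t 2.35 w 0.0279
-> [ 0.44  -0.245  0.083]
[0.0002, 0.0001, 0.0218, 0.0, 0.0, -0.001, 0.0002, 0.0001, 0.0218, 0.0, 0.0, 0.0, 0.0003, 0.0001, 0.0219, 0.0, 0.0, -0.001, 0.0002, 0.0001, 0.0218, 0.0, 0.0, 0.0]
```

View pics/w1.png

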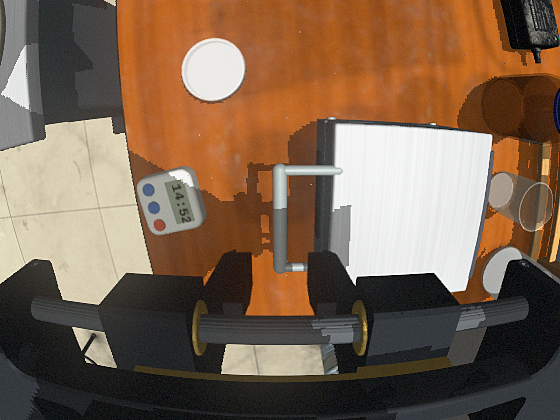

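The wrist view shows the bar at column 280, midway between the fingertips (about columns 240 and 320), confirming the estimate. I descend and pinch.

{"op": "send_rows", "data": {"steps": [0, 0, 0.022, 0, 0, 0, 0, 0, 0.022, 0, 0, 0, 0, 0, 0.022, 0, 0, 0, 0, 0, 0.021, 0, 0, 0]}}

```text
time_s: 2.85
position: [0.4396, -0.2458, 0.0826]
orientation: [0.734, 0.679, -0.0, 0.0]
contact_force: [0.5, -0.6, -0.6]
grip_width: 0.028
gripper_force: 0.0
```

{"op": "send_rows", "data": {"steps": [0, 0, 0, 0, 0, 0, 0, 0, 0, 0, 0, 0, 0, 0, 0, 0, 0, 0, 0, 0, 0, 0, 0, 0], "hand": 0.0, "squeeze": 12}}

```text
time_s: 3.35
position: [0.4399, -0.2455, 0.0836]
orientation: [0.734, 0.679, -0.0, 0.001]
contact_force: [-3.5, -2.3, 1.1]
grip_width: 0.009
gripper_force: 11.8
```

```bash
python3 - <<'E'
from h import *
o=arm.observe(); p=o["position"]; g=p+[0,0,.0187]
xh=np.array([np.cos(PSI),np.sin(PSI),0]); H=g-.0; 
# hinge: x from bar 0.164 back, z .096
zoff=g[2]-.096; L=np.hypot(.164,.0025); a0=np.arcsin(np.clip(zoff/L,-.1,.2)); print("a0",a0,"grip",g)
hinge=g+xh*L*np.cos(a0)-[0,0,L*np.sin(a0)]; print("hinge",hinge)
a1=1.80; n=25; pts=[]
for i in range(1,n+1):
    a=a0+(a1-a0)*i/n; b=hinge-xh*L*np.cos(a)+[0,0,L*np.sin(a)]; pts.append((b-[0,0,.0187],np.pi/2+PSI,1))
import io,contextlib
plan(pts)
E
```

```text
a0 0.03853074402417165 grip [ 0.43994451 -0.24551943  0.10231821]
hinge [ 0.60335619 -0.25812705  0.096     ]
at [ 0.4399 -0.2455  0.0836] F [-3.5 -2.3  1.1] t 3.35 w 0.009
-> [ 0.4408 -0.2456  0.0951]
-> [ 0.4424 -0.2457  0.1066]
-> [ 0.4449 -0.2459  0.1178]
-> [ 0.4481 -0.2461  0.1289]
-> [ 0.4522 -0.2464  0.1398]
-> [ 0.4569 -0.2468  0.1503]
-> [ 0.4625 -0.2472  0.1604]
-> [ 0.4686 -0.2477  0.1702]
-> [ 0.4754 -0.2482  0.1795]
-> [ 0.483  -0.2488  0.1882]
-> [ 0.4911 -0.2494  0.1965]
-> [ 0.4996 -0.2501  0.2041]
-> [ 0.5088 -0.2508  0.2111]
-> [ 0.5185 -0.2515  0.2174]
-> [ 0.5285 -0.2523  0.2232]
-> [ 0.5389 -0.2531  0.2281]
-> [ 0.5497 -0.2539  0.2323]
-> [ 0.5607 -0.2548  0.2357]
-> [ 0.5719 -0.2557  0.2383]
-> [ 0.5833 -0.2565  0.2401]
-> [ 0.5947 -0.2574  0.2411]
-> [ 0.6063 -0.2583  0.2413]
-> [ 0.6178 -0.2592  0.2407]
-> [ 0.6292 -0.2601  0.2393]
-> [ 0.6405 -0.261   0.237 ]
[0.0, 0.0009, -0.0115, 0.0, 0.001, 0.0, 0.0, 0.0016, -0.0115, 0.0, 0.0, 0.0, 0.0, 0.0025, -0.0112, 0.0, 0.0, 0.0, 0.0, 0.0032, -0.0111, 0.0, 0.0, 0.0, 0.0, 0.0041, -0.0109, 0.0, 0.0, 0.0]
[0.0, 0.0047, -0.0105, 0.0, 0.0, 0.0, 0.0, 0.0056, -0.0101, 0.0, 0.0, 0.0, 0.0, 0.0062, -0.0098, 0.0, 0.0, 0.0, 0.0, 0.0068, -0.0093, 0.0, 0.0, 0.0, 0.0, 0.0076, -0.0087, 0.0, 0.0, 0.0]
[0.0, 0.0081, -0.0083, 0.0, 0.0, 0.0, 0.0, 0.0086, -0.0076, 0.0, 0.0, 0.0, 0.0, 0.0092, -0.007, 0.0, 0.0, 0.0, 0.0, 0.0097, -0.0063, 0.0, 0.0, 0.0, 0.0, 0.0101, -0.0057, 0.0, 0.0, 0.0]
[0.0, 0.0104, -0.0049, 0.0, 0.0, 0.0, 0.0, 0.0108, -0.0042, 0.0, 0.0, 0.0, 0.0, 0.0111, -0.0034, 0.0, 0.0, 0.0, 0.0, 0.0112, -0.0026, 0.0, 0.0, 0.0, 0.0, 0.0114, -0.0018, 0.0, 0.0, 0.0]
[0.0, 0.0115, -0.001, 0.0, 0.0, 0.0, 0.0, 0.0116, -0.0002, 0.0, 0.0, 0.0, 0.0, 0.0115, 0.0006, 0.0, 0.0, 0.0, 0.0, 0.0115, 0.0014, 0.0, 0.0, 0.0, 0.0, 0.0113, 0.0023, 0.0, 0.0, 0.0]
```

{"op": "send_rows", "data": {"steps": [0, 0.0009, -0.0115, 0, 0, 0, 0, 0.0016, -0.0115, 0, 0, 0, 0, 0.0025, -0.0112, 0, 0, 0, 0, 0.0032, -0.0111, 0, 0, 0, 0, 0.0041, -0.0109, 0, 0, 0]}}

```text
time_s: 3.98
position: [0.4518, -0.2459, 0.1397]
orientation: [0.734, 0.679, -0.0, -0.001]
contact_force: [-3.9, -2.9, -1.3]
grip_width: 0.009
gripper_force: 12.0
```

{"op": "send_rows", "data": {"steps": [0, 0.0047, -0.0105, 0, 0, 0, 0, 0.0056, -0.0101, 0, 0, 0, 0, 0.0062, -0.0098, 0, 0, 0, 0, 0.0068, -0.0093, 0, 0, 0, 0, 0.0076, -0.0087, 0, 0, 0]}}

```text
time_s: 4.6
position: [0.4826, -0.2481, 0.1884]
orientation: [0.734, 0.679, -0.001, -0.001]
contact_force: [-5.0, -1.0, 1.3]
grip_width: 0.0088
gripper_force: 11.9
```

Forces are small; continuing.

{"op": "send_rows", "data": {"steps": [0, 0.0081, -0.0083, 0, 0, 0, 0, 0.0086, -0.0076, 0, 0, 0, 0, 0.0092, -0.007, 0, 0, 0, 0, 0.0097, -0.0063, 0, 0, 0, 0, 0.0101, -0.0057, 0, 0, 0]}}

```text
time_s: 5.22
position: [0.5293, -0.2516, 0.2223]
orientation: [0.734, 0.679, 0.0, -0.0]
contact_force: [0.5, -1.8, -6.9]
grip_width: 0.0087
gripper_force: 12.4
```

{"op": "send_rows", "data": {"steps": [0, 0.0104, -0.0049, 0, 0, 0, 0, 0.0108, -0.0042, 0, 0, 0, 0, 0.0111, -0.0034, 0, 0, 0, 0, 0.0112, -0.0026, 0, 0, 0, 0, 0.0114, -0.0018, 0, 0, 0]}}

```text
time_s: 5.85
position: [0.5838, -0.2557, 0.2385]
orientation: [0.734, 0.679, -0.0, -0.001]
contact_force: [-1.9, -1.2, -5.0]
grip_width: 0.0089
gripper_force: 12.2
```

{"op": "send_rows", "data": {"steps": [0, 0.0115, -0.001, 0, 0, 0, 0, 0.0116, -0.0002, 0, 0, 0, 0, 0.0115, 0.0006, 0, 0, 0, 0, 0.0115, 0.0014, 0, 0, 0, 0, 0.0113, 0.0023, 0, 0, 0]}}

```text
time_s: 6.48
position: [0.6409, -0.26, 0.2352]
orientation: [0.734, 0.679, -0.0, -0.001]
contact_force: [-3.6, -0.1, -5.1]
grip_width: 0.0085
gripper_force: 12.3
```

{"op": "send_rows", "data": {"steps": [0, 0, 0, 0, 0, 0, 0, 0, 0, 0, 0, 0], "hand": 0.04}}

```text
time_s: 6.72
position: [0.6408, -0.2602, 0.2368]
orientation: [0.734, 0.679, 0.0, 0.0]
contact_force: [0.1, 0.1, -0.7]
grip_width: 0.0264
gripper_force: 0.0
```

{"op": "send_rows", "data": {"steps": [0, 0, -0.01, 0, 0, 0, 0, 0, -0.025, 0, 0, 0, 0, 0, -0.03, 0, 0, 0, 0, 0, -0.02, 0, 0, 0]}}

```text
time_s: 7.22
position: [0.6405, -0.2604, 0.3243]
orientation: [0.734, 0.679, 0.001, 0.002]
contact_force: [-0.9, -1.0, 0.8]
grip_width: 0.0401
gripper_force: 0.0
```

```bash
python3 - <<'E'
from h import *
plan([((.49,-.25,.32),np.pi+PSI,10),((.49,-.25,.24),np.pi+PSI,3)])
E
```

```text
at [ 0.6405 -0.2604  0.3243] F [-0.9 -1.   0.8] t 7.225 w 0.0401
-> [ 0.49 -0.25  0.32]
-> [ 0.49 -0.25  0.24]
[-0.0001, -0.0151, 0.0004, 0.0, 0.0, -0.157, 0.0022, -0.0149, 0.0004, 0.0, 0.001, -0.157, 0.0046, -0.0144, 0.0004, 0.0, 0.0, -0.157, 0.0067, -0.0135, 0.0003, 0.0, 0.0, -0.157, 0.0088, -0.0123, 0.0004, 0.001, 0.001, -0.157]
[0.0106, -0.0107, 0.0004, 0.0, 0.0, -0.158, 0.0121, -0.009, 0.0004, 0.0, 0.0, -0.157, 0.0134, -0.0069, 0.0005, 0.0, 0.001, -0.157, 0.0143, -0.0048, 0.0004, 0.0, 0.0, -0.157, 0.0149, -0.0025, 0.0004, 0.0, 0.0, -0.157]
[0.0, 0.0, 0.0267, 0.0, 0.0, 0.0, 0.0, 0.0, 0.0266, 0.0, 0.0, 0.0, 0.0001, 0.0, 0.0267, 0.0, 0.0, 0.0]
```

{"op": "send_rows", "data": {"steps": [0, -0.0151, 0.0004, 0, 0, -0.157, 0.0022, -0.0149, 0.0004, 0, 0, -0.157, 0.0046, -0.0144, 0.0004, 0, 0, -0.157, 0.0067, -0.0135, 0.0003, 0, 0, -0.157, 0.0088, -0.0123, 0.0004, 0, 0, -0.157], "hand": 0.066}}

```text
time_s: 7.85
position: [0.5647, -0.255, 0.3207]
orientation: [0.416, 0.909, -0.0, 0.001]
contact_force: [-1.0, 0.2, -0.6]
grip_width: 0.0659
gripper_force: 0.0
```

{"op": "send_rows", "data": {"steps": [0.0106, -0.0107, 0.0004, 0, 0, -0.158, 0.0121, -0.009, 0.0004, 0, 0, -0.157, 0.0134, -0.0069, 0.0005, 0, 0, -0.157, 0.0143, -0.0048, 0.0004, 0, 0, -0.157, 0.0149, -0.0025, 0.0004, 0, 0, -0.157]}}

```text
time_s: 8.48
position: [0.4895, -0.2499, 0.3186]
orientation: [0.036, 0.999, -0.0, 0.001]
contact_force: [0.5, -0.4, 0.4]
grip_width: 0.0662
gripper_force: 0.0
```

{"op": "send_rows", "data": {"steps": [0, 0, 0.0267, 0, 0, 0, 0, 0, 0.0267, 0, 0, 0, 0, 0, 0.0267, 0, 0, 0, 0, 0, 0, 0, 0, 0]}}

```text
time_s: 8.98
position: [0.4897, -0.2497, 0.2369]
orientation: [0.038, 0.999, 0.001, -0.001]
contact_force: [0.5, 0.4, 0.3]
grip_width: 0.0659
gripper_force: 0.0
```

```bash
cat >> h.py <<'E'
def wray(xy,z,o):
    k=arm.calibration("wrist"); R=Rn.from_quat(o["orientation"]); x=(np.array(xy)-[k["cx"],k["cy"]]); rr=np.hypot(*x); th=rr/k["fx"]
    ray=np.r_[np.sin(th)*x/rr,np.cos(th)]; M=k["mount"]
    o3=o["position"]+R.apply(M[:3,3]); w=R.apply(M[:3,:3]@ray); return (o3+w*(z-o3[2])/w[2]).round(4)
E
python3 - <<'E'
from h import *
o=arm.observe(); print(o["position"],o["q"].round(2))
p,d=arm.snapshot("wrist"); cv2.imwrite("pics/w2.png",p[:,:,::-1])
H=np.array([.5396,-.2532]); xh=np.array([np.cos(PSI),np.sin(PSI)]); print("slots",H-.038*xh,H+.004*xh)
for l,z in (("filter_plate_mid",.048),("blank_plate_mid",.042),("flap_bar",.26)):
    for r in arm.landmark_of("wrist",l)[:2]: print(l,r["xy"],r["confidence"],wray(r["xy"],z,o))
    for r in arm.spot_in("wrist",l)[:1]: print(l,r)
E
```

```text
[ 0.48965035 -0.24965332  0.2368994 ] [-0.68  0.37  1.42  0.    1.35 -2.18]
slots [ 0.5017126  -0.25027689] [ 0.54358815 -0.2535077 ]
filter_plate_mid [280.4, 196.0] 0.62 [ 0.5026 -0.248   0.048 ]
filter_plate_mid [376.6, 87.6] 0.48 [ 0.393  -0.1394  0.048 ]
filter_plate_mid {'bbox': [243.9, 193.7, 319.0, 214.5], 'confidence': 0.6}
blank_plate_mid [280.0, 228.1] 0.91 [ 0.5413 -0.2513  0.042 ]
blank_plate_mid [267.8, 39.0] 0.42 [ 0.3357 -0.2482  0.042 ]
blank_plate_mid {'bbox': [245.0, 229.4, 317.8, 245.4], 'confidence': 0.8}
flap_bar {'bbox': [202.8, 300.1, 362.0, 380.3], 'confidence': 0.77}
```

View pics/w2.png

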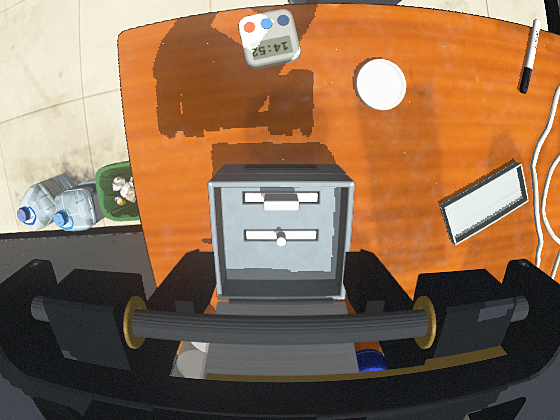

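The open housing shows the filter plate with its tab in the front slot (tab about cols 264-298, rows 195-210) and the blank's pin at (281, 240) in the rear slot. The flap is open at the bottom of the image.

```bash
python3 - <<'E'
from h import *
o=arm.observe()
for xy in ((264,210),(298,210),(281,202)): print(wray(xy,.088,o))
for xy in ((245,199),(318,199)): print(wray(xy,.056,o))
plan([((.502,-.2495,.11),np.pi+PSI,4),((.502,-.2495,.063),np.pi+PSI,4)])
E
```

```text
[ 0.5058 -0.2648  0.088 ]
[ 0.5083 -0.2324  0.088 ]
[ 0.4991 -0.248   0.088 ]
[ 0.5023 -0.2861  0.056 ]
[ 0.5081 -0.2095  0.056 ]
at [ 0.4903 -0.2501  0.2381] F [ 0.2  0.2 -0.8] t 9.325 w 0.066
-> [ 0.502  -0.2495  0.11  ]
-> [ 0.502  -0.2495  0.063 ]
[-0.0029, 0.0004, 0.032, 0.0, 0.0, 0.0, -0.0028, 0.0004, 0.0321, 0.0, 0.001, 0.0, -0.0029, 0.0004, 0.032, -0.001, 0.0, 0.0, -0.0029, 0.0004, 0.032, 0.0, 0.0, 0.0, 0.0, 0.0, 0.0118, 0.0, 0.0, 0.0]
[0.0, 0.0, 0.0117, 0.0, 0.0, 0.0, 0.0, 0.0, 0.0118, 0.0, 0.0, 0.0, 0.0, 0.0, 0.0117, 0.0, 0.0, 0.0]
```

{"op": "send_rows", "data": {"steps": [-0.003, 0.0003, 0.032, 0, 0, 0, -0.003, 0.0003, 0.032, 0, 0, 0, -0.003, 0.0003, 0.032, 0, 0, 0, -0.003, 0.0003, 0.032, 0, 0, 0, 0, 0, 0.012, 0, 0, 0]}}

```text
time_s: 9.95
position: [0.5019, -0.2494, 0.096]
orientation: [0.038, 0.999, 0.001, -0.001]
contact_force: [-0.7, 0.0, -0.2]
grip_width: 0.066
gripper_force: 0.0
```

{"op": "send_rows", "data": {"steps": [0, 0, 0.012, 0, 0, 0, 0, 0, 0.012, 0, 0, 0, 0, 0, 0.011, 0, 0, 0, 0, 0, 0, 0, 0, 0]}}

```text
time_s: 10.45
position: [0.5019, -0.2495, 0.0616]
orientation: [0.038, 0.999, 0.0, -0.0]
contact_force: [0.3, 0.3, -0.4]
grip_width: 0.0661
gripper_force: 0.0
```

{"op": "send_rows", "data": {"steps": [0, 0, 0, 0, 0, 0, 0, 0, 0, 0, 0, 0, 0, 0, 0, 0, 0, 0, 0, 0, 0, 0, 0, 0, 0, 0, 0, 0, 0, 0], "hand": 0.02, "squeeze": 25}}

```text
time_s: 11.08
position: [0.5023, -0.2497, 0.0624]
orientation: [0.038, 0.999, -0.0, 0.0]
contact_force: [-0.5, 0.4, 0.9]
grip_width: 0.0335
gripper_force: 25.0
```

Gripped at 33.5 mm, which matches the 34 mm tab. Lifting straight up.

{"op": "send_rows", "data": {"steps": [0, 0, -0.006, 0, 0, 0, 0, 0, -0.01, 0, 0, 0, 0, 0, -0.01, 0, 0, 0, 0, 0, -0.01, 0, 0, 0, 0, 0, -0.01, 0, 0, 0]}}

```text
time_s: 11.7
position: [0.5022, -0.2497, 0.1091]
orientation: [0.038, 0.999, -0.0, 0.0]
contact_force: [0.6, -0.8, -1.4]
grip_width: 0.0336
gripper_force: 25.0
```

{"op": "send_rows", "data": {"steps": [0, 0, -0.014, 0, 0, 0, 0, 0, -0.016, 0, 0, 0, 0, 0, -0.02, 0, 0, 0, 0, 0, -0.02, 0, 0, 0, 0, 0, -0.014, 0, 0, 0]}}

```text
time_s: 12.32
position: [0.5023, -0.2497, 0.1938]
orientation: [0.038, 0.999, -0.0, 0.001]
contact_force: [0.2, 0.7, -1.0]
grip_width: 0.0336
gripper_force: 25.0
```

```bash
python3 - <<'E'
from h import *
o=arm.observe(); print(o["gripper_force"],o["contact_force"])
yt=np.pi+np.radians(23.58)
plan([((.542,.036,.195),yt,18),((.542,.036,.120),yt,6)])
E
```

```text
24.99991586431861 [ 0.23469264  0.65484517 -1.04903702]
at [ 0.5023 -0.2497  0.1938] F [ 0.2  0.7 -1. ] t 12.325 w 0.0336
-> [0.542 0.036 0.195]
-> [0.542 0.036 0.12 ]
[-0.001, 0.016, -0.0001, 0.0, 0.0, -0.027, -0.0014, 0.016, -0.0001, 0.0, 0.0, -0.027, -0.0018, 0.0159, 0.0, 0.0, 0.0, -0.027, -0.0023, 0.0158, -0.0001, 0.0, 0.0, -0.028, -0.0027, 0.0158, -0.0001, 0.0, 0.0, -0.027]
[-0.0032, 0.0158, -0.0001, 0.0, 0.0, -0.027, -0.0035, 0.0156, 0.0, 0.0, 0.0, -0.027, -0.004, 0.0155, -0.0001, 0.0, 0.0, -0.027, -0.0044, 0.0154, -0.0001, 0.0, 0.0, -0.027, -0.0048, 0.0153, -0.0001, -0.001, 0.0, -0.027]
[-0.0053, 0.0152, 0.0, 0.0, 0.0, -0.027, -0.0056, 0.015, -0.0001, 0.0, 0.001, -0.028, -0.006, 0.0148, -0.0001, 0.0, 0.0, -0.027, -0.0065, 0.0147, 0.0, 0.0, 0.0, -0.027, -0.0068, 0.0145, -0.0001, 0.0, 0.0, -0.027]
[-0.0073, 0.0143, -0.0001, 0.0, 0.0, -0.027, -0.0076, 0.0141, 0.0, 0.0, 0.0, -0.027, -0.008, 0.0139, -0.0001, 0.0, 0.0, -0.027, 0.0, 0.0, 0.0125, 0.0, 0.0, 0.0, 0.0, 0.0, 0.0125, 0.0, 0.0, 0.0]
[0.0, 0.0, 0.0125, 0.0, 0.0, 0.0, 0.0, 0.0, 0.0125, 0.0, 0.0, 0.0, 0.0, 0.0, 0.0125, 0.0, 0.0, 0.0, 0.0, 0.0, 0.0125, 0.0, 0.0, 0.0]
```

{"op": "send_rows", "data": {"steps": [-0.001, 0.016, 0, 0, 0, -0.027, -0.0014, 0.016, 0, 0, 0, -0.027, -0.0018, 0.0159, 0, 0, 0, -0.027, -0.0023, 0.0158, 0, 0, 0, -0.028, -0.0027, 0.0158, 0, 0, 0, -0.027]}}

```text
time_s: 12.95
position: [0.5133, -0.1691, 0.1921]
orientation: [-0.031, 1.0, 0.0, -0.0]
contact_force: [0.8, -0.6, -0.7]
grip_width: 0.0338
gripper_force: 25.0
```

{"op": "send_rows", "data": {"steps": [-0.0032, 0.0158, 0, 0, 0, -0.027, -0.0035, 0.0156, 0, 0, 0, -0.027, -0.004, 0.0155, 0, 0, 0, -0.027, -0.0044, 0.0154, 0, 0, 0, -0.027, -0.0048, 0.0153, 0, 0, 0, -0.027]}}

```text
time_s: 13.58
position: [0.5243, -0.0899, 0.1922]
orientation: [-0.098, 0.995, 0.0, 0.0]
contact_force: [0.7, 0.7, -0.6]
grip_width: 0.0338
gripper_force: 25.0
```

{"op": "send_rows", "data": {"steps": [-0.0053, 0.0152, 0, 0, 0, -0.027, -0.0056, 0.015, 0, 0, 0, -0.028, -0.006, 0.0148, 0, 0, 0, -0.027, -0.0065, 0.0147, 0, 0, 0, -0.027, -0.0068, 0.0145, 0, 0, 0, -0.027]}}

```text
time_s: 14.2
position: [0.5353, -0.0105, 0.1922]
orientation: [-0.165, 0.986, 0.0, -0.0]
contact_force: [0.4, -0.5, -0.5]
grip_width: 0.0334
gripper_force: 25.0
```

{"op": "send_rows", "data": {"steps": [-0.0073, 0.0143, 0, 0, 0, -0.027, -0.0076, 0.0141, 0, 0, 0, -0.027, -0.008, 0.0139, 0, 0, 0, -0.027, 0, 0, 0.0125, 0, 0, 0, 0, 0, 0.0125, 0, 0, 0]}}

```text
time_s: 14.82
position: [0.5416, 0.0359, 0.166]
orientation: [-0.204, 0.979, 0.0, -0.0]
contact_force: [0.2, -0.2, 0.4]
grip_width: 0.0336
gripper_force: 25.0
```

{"op": "send_rows", "data": {"steps": [0, 0, 0.0125, 0, 0, 0, 0, 0, 0.0125, 0, 0, 0, 0, 0, 0.0125, 0, 0, 0, 0, 0, 0.012, 0, 0, 0, 0, 0, 0, 0, 0, 0]}}

```text
time_s: 15.45
position: [0.5415, 0.0361, 0.1168]
orientation: [-0.204, 0.979, 0.0, -0.001]
contact_force: [0.5, -0.6, -0.5]
grip_width: 0.0337
gripper_force: 25.0
```

```bash
python3 - <<'E'
from h import *
o=arm.observe(); R=Rn.from_quat(o["orientation"]).as_matrix(); print(o["position"],np.degrees(np.arctan2(R[1,0],R[0,0])),R[:,2].round(3),o["time_s"])
p,d=arm.snapshot("side"); cv2.imwrite("pics/side3.png",cv2.resize(p[100:320,150:400,::-1],None,fx=2.5,fy=2.5)); 
k=arm.calibration("side")
def pr(X): q=k["R"]@X+k["t"]; return (q[:2]/q[2]*k["fx"]+[k["cx"],k["cy"]])
for r in arm.landmark_of("side","filter_plate_mid")[:1]: print(r, "expected",pr(np.array([.542,.036,.106])))
b=arm.spot_in("side","filter_plate_mid")[:1]; print(b)
e=np.array([-np.sin(.4115),np.cos(.4115),0])*.038
c=np.array([.542,.036,.066])
for X in (c+e,c-e): q=(pr(X)-[150,100])*2.5; print("expected lower corner crop",q)
p,d=arm.snapshot("wrist"); cv2.imwrite("pics/w3.png",p[:,:,::-1])
for r in arm.landmark_of("wrist","drip_tray")[:1]: print(r,wray(r["xy"],0,o))
E
```

```text
[0.54146071 0.03613788 0.11678183] -156.44451243219632 [-0.002  0.    -1.   ] 15.45
{'xy': [232.1, 224.9], 'confidence': 0.72} expected [229.83602998 224.82289884]
[{'bbox': [225.6, 223.6, 234.2, 254.8], 'confidence': 0.83}]
expected lower corner crop [195.11576738 390.02058792]
expected lower corner crop [206.98886667 341.25814622]
{'xy': [280.7, 203.1], 'confidence': 0.74} [0.5406 0.0386 0.    ]
```

View pics/side3.png

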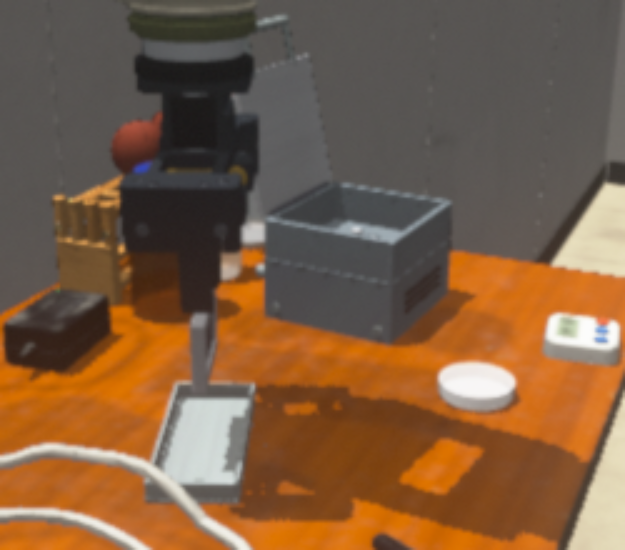

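View pics/w3.png

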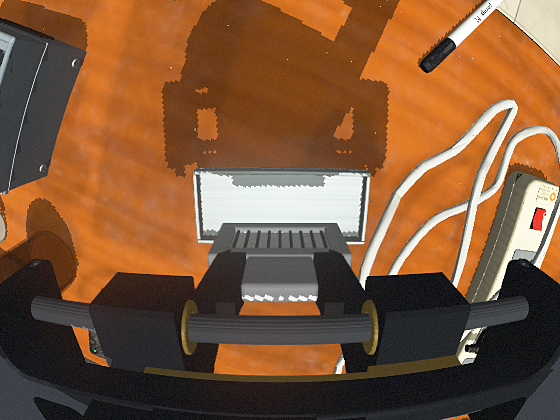

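The side view shows the plate upright in the gripper, with its near lower corner at (195, 390) in the crop as predicted. The flap stands open and the dish and timer are untouched. The wrist view shows the plate parallel to the tray. One last trim of +3.5 mm height.

{"op": "send_rows", "data": {"steps": [0, 0.001, -0.0035, 0, 0, 0, 0, 0, 0, 0, 0, 0, 0, 0, 0, 0, 0, 0, 0, 0, 0, 0, 0, 0, 0, 0, 0, 0, 0, 0]}}

```text
time_s: 16.32
position: [0.5414, 0.037, 0.1212]
orientation: [-0.204, 0.979, 0.0, -0.0]
contact_force: [0.2, -0.7, -0.3]
grip_width: 0.034
gripper_force: 25.0
```

```bash
python3 - <<'E'
from h import *
o=arm.observe(); print(o["position"],o["grip_width"],abs(o["joint_vel"]).max()); print(arm.job_done())
E
```

```text
[0.54141698 0.03703498 0.12116613] 0.03403149699238568 0.0014231686166117838
the job is handed in; nothing more can be done
None
```

The job is handed in at about 16 s: the flap stands open just past upright, and the filter plate is held still, upright and lengthwise over the middle of the tray, its lower edge about 5 cm above the rim by calculation. The blanking plate was not touched.

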